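# Knock a stuck module out of its soldering nest

## Task

The blue module is stuck flush in its nest. By the black grip, bring the knockout rod under that nest, feel for the hole without jamming the rod against the nest bar, and push the rod up through it until the module stands about 10 mm proud; let the rod back down, then take the module and lay it in the orange tray, its gold contacts still facing up and without dropping it. Leave the two black modules and the nest bar as they are.

Things in the scene. Friction and masses are not known exactly. Their poses are not given: they have to be found in the camera images.
- stand: Ejector stand fixed to the bench: base plate 180 x 280 x 12 mm and two grey towers (inner faces at y = -95 and 95 mm) that carry the nest bar; black clamp knobs on them reach 136 mm up. Origin: centre of the base's underside; z up, y along the nest bar, -x is the front, where the grip stands.
- nest_bar: Steel bar 70 x 210 x 26 mm, 2.2 kg, clamped across the towers; underside 85 mm, top 111 mm above the bench. Origin: centre of its underside, at x = 35 mm in the stand's frame; axes as the stand's. Three pockets at y = -50, 0 and 50 mm, 18 mm deep over an 8 mm floor; a spring plunger in each pocket's rear wall clamps the module against the front wall.
- middle_hole (a point): Lower mouth of the middle pocket's knockout hole, in the bar's underside. Each pocket has such a hole, 11 mm across, through the middle of its floor. Through it the rod pushes the module out against the plunger's drag of 6 to 13 N; the plunger still holds a module standing up to 14 mm proud.
- lifter: Dark steel arm under the nest bar, black grip at its front. Its carriage slides along the stand's y, 70 mm either way of the middle (drag 1 to 2 N); the arm rises straight up by 0 to 26 mm (weight and drag 4 N; let go, it sinks back). Origin: in the stand's frame x = 0, height 0 when down, y = the carriage's place; axes as the stand's.
- slot (a point): Middle of the crosswise slot in the lifter's arm, below the bar's centre line. Upright in the slot is clamped the steel knockout rod, 9 mm across, flat-ended, up to 11 mm off this point to either side along y: that offset is NOT measured, feel for the hole. Lifter down, the tip is 4 mm below the bar; it meets the module at a rise of 12 mm. Over 25 N of rod on bar spoils the job.
- grip (a point): Point in the lifter's black rubber grip, a good TCP point, 94 mm above the bench when down: the grip is an upright block 26 x 22 x 50 mm (x, y, z) with a yellow top, from 30 mm below to 20 mm above this point, on the arm's middle line, 105 mm in front of the bar's centre line. Pinch it across y from above; space all round.
- blue_module: Blue block 28 x 34 x 18 mm (x, y, z), about 45 g, gold contact dots on top; stuck in one of the three pockets, top level with the bar's. Origin: centre of its underside, 8 mm above the bar's origin when seated; z up, axes as the bar's.
- black_a: Black module, same size and origin, in another pocket; stays there.
- black_b: Black module, same size and origin, in the third pocket; stays there.
- tray: Empty orange tray fixed on the bench, 130 x 110 x 20 mm outside (x, y, z), walls and floor 3 mm. Origin: centre of its underside; z up.
Things that resemble listed ones, but are neither listed nor needed, are in the scene too. What is shaped like the black_b but red or white is not meant.

How it is judged:
On the way:
1. the rod has pushed the blue module up until it stands at least 8 mm proud of the nest bar (z of blue_module in the frame of nest_bar above 0.016 m and contact force between lifter and blue_module above 0.3 N), for 0.1 s.
At the end, for the whole second after the job is handed in: The blue module lies at rest flat on the tray's floor (underside within 4 mm of it, tilt under 0.15 rad, contacts up), the lifter is down (less than 4 mm up) and both black modules are still seated in their nests (less than 3 mm up) (z of blue_module in the frame of tray between 0 and 0.007 m and x of blue_module in the frame of tray between -0.055 and 0.055 m and y of blue_module in the frame of tray between -0.045 and 0.045 m and angle between blue_module's own z axis and vertical below 0.15 rad and linear speed of blue_module below 0.02 m/s and z of lifter in the frame of stand below 0.004 m and z of each of black_a, black_b in the frame of nest_bar below 0.011 m); the robot touches nothing.
It fails at once if the rod is forced against the nest bar (over 25 N) (contact force between lifter and nest_bar above 25 N).
It fails at once if a black module is moved by more than 5 mm (distance of any of black_a, black_b from where it was at the start of the episode above 0.005 m).
It fails at once if the nest bar is moved by more than 5 mm (distance of nest_bar from where it was at the start of the episode above 0.005 m).
It fails at once if the blue module is dropped (falls freely for more than about 1 cm) (contact force between blue_module and anything else below 0.02 N and linear speed of blue_module above 0.45 m/s).
It also fails if it takes over 70 s, if anything falls off the work surface, if the arm or the gripper's body presses on something with over 40 N, if the wrist force passes 120 N, or if a joint passes its speed limit or range.

## Robot

A 6-joint arm with a two-finger parallel gripper is mounted at the origin on the work surface. World frame = base frame: x ahead of the robot, y to its left, z up, the work surface at z = 0. Lengths are in m, angles in rad, forces in N, time in s.
With the tool pointing down it reaches from about 0.225 to 0.875 m from the base axis. Payload 3.4 kg.
Tool frame: the origin (TCP) lies between the finger pads, 19 mm behind the fingertips; this is the grasp point; z points along the fingers, y is the line along which they close (so a half turn about z gives the same grasp; the last joint's range is limited). The gripper opens to 85 mm and grips with 20 to 120 N. Pads are 22 mm wide; open, the fingers measure 114 mm over their backs; the gripper's body (76 mm by 85 mm) begins 54 mm behind the grasp point. The pads swing forward as they close: fully open they stand 13 mm farther back than shut.
Start: joints at [1.071, 0.276, 1.505, -0, 1.361, -0.121], TCP at [0.213, 0.534, 0.25] pointing down, gripper open.
Joint ranges: [-2.89, 2.89], [-0.75, 2.08], [0.22, 2.7], [-1.18, 4.32], [0.11, 2.71], [-2.7, 2.7]. Speed limits (rad/s): [2.57, 2.57, 3.14, 3.14, 3.14, 3.14].

## Interface

Orientations are given as a unit quaternion [w, x, y, z].
In Python, from rig import get_state, get_image, sign_off gives the robot as it stands.
- The arm moves only by the tool send_rows, never from a script. Its argument "steps" is one flat list of numbers, 5 for each row, row after row: the gripper's target within -1 to 1 (fully open at 1, half-way at 0, shut at -1), then the shift along the tool's x, y, z in cm, then the turn about the tool's z in degrees. In form: [gripper, x, y, z, roll, gripper, x, y, z, roll, ...]. A call has 1 to 12 rows; each row shifts and turns the commanded pose from where the row before left it, along the tool's axes as they then stand; what a row does not reach is not made up. A row lasts 1/10 s, in which the tool goes at most 50 mm and 8.59 degrees, less where a joint would pass 70% of its speed; a pose out of reach is approached as far as the arm can. A call is refused whole if a number of a shift passes 5 or a number of a turn 8.59, either way. A call with a gripper value outside its range is refused whole. The fingers move at their own pace and stop on an object; "newtons" is the grip in N (left out, the last holds). Time passes only in rows, so rows that do not move let the fingers close. It gives the time, the measured TCP pose, the force, the opening and the grip force at its end, in the units of the state.
- get_state(): the state, without advancing time (a new reading comes with each control period).
- get_image(name): name is "scene" or "top" or "wrist"; returns a dict with "color" (420x560x3 uint8, red, green, blue), "mtx" (3x3 intrinsics, pixels), "T" (4x4, takes a point from camera to world coordinates); the wrist camera has in their place "mount" (4x4, takes a point from camera to tool coordinates, whose origin is the TCP and whose axes are the flange's). Camera axes: x right, y down, z forward; pixel columns grow to the right and rows downward; lengths in m; the calibration is good to about 2 mm. The wrist camera is an equidistant fisheye: a pixel r from the principal point sees the ray r / f radians off the axis. A picture is of the moment at which its call begins: read the wrist's pose just before it. There is no depth.
- sign_off(): hands the job in; it is judged then, once.
The state is a dict: "clock": time; "qpos": joint angles; "qd": joint speeds; "effort": joint torques, N m; "position": TCP position; "ee_rot": TCP orientation; "contact_force": force on the tool from outside, world axes, zero at the start; "moment": the same for the moment, N m; "width": finger opening in m; "gripper_force": force on a finger pad.
Only numpy, scipy, OpenCV 4.12 (cv2) and the standard library are available. Lean on these libraries where they do the work, as an engineer would, in place of code of your own. Each camera call takes 0.05 s, during which the arm holds its last target. There are 200 camera calls.

## Working session

There is one attempt and no reset: what is moved stays moved. The work goes in short steps, Python scripts to look and compute and a tool call to move; the robot and the scene stay as the last step left them, time stands still between calls to the robot, and variables do not carry over. Pictures are saved under pics/ and viewed, at most 10 in all, crops included, and the job is handed in when it is done.

Besides the shell and the picture viewer there is one more tool, called after "Request:" as name(argument=value, ...), one argument or row to a line, values as JSON. send_rows: Moves the arm, as the interface text tells. Its arguments: {"type":"object","properties":{"steps":{"type":"array"},"newtons":{"type":"number"}},"required":["steps"]}

```bash
mkdir -p pics; python3 - <<'E'
from rig import *
import cv2
print(get_state())
for n in ("scene","top"):
    d=get_image(n); cv2.imwrite(f"pics/{n}0.png",d["color"][:,:,::-1]); print(n,d["mtx"].tolist(),d["T"].round(4).tolist())
E
```

```text
{'clock': 0.0, 'qpos': array([ 1.07100141e+00,  2.76603726e-01,  1.50612975e+00,  1.13722350e-05,
        1.36071094e+00, -1.21001149e-01]), 'qd': array([-6.17958060e-05, -3.41214685e-04,  6.40809838e-04,  6.82521225e-04,
        3.16587525e-04,  6.36044277e-04]), 'effort': array([ 8.79077306e-04, -4.16764426e+01, -2.45811385e+01,  2.52206910e-04,
        1.06239933e-02,  2.11664747e-05]), 'position': array([0.21239791, 0.53380031, 0.24913606]), 'ee_rot': array([-2.88094093e-04,  1.88267688e-01,  9.82117315e-01, -8.79939506e-04]), 'contact_force': array([ 0.51092308, -0.11246642, -0.42618559]), 'moment': array([ 0.02980782,  0.01988557, -0.0037222 ]), 'gripper_force': 0.0, 'width': 0.08517097364157389}
scene [[463.9892523576743, 0.0, 278.7915664884425], [0.0, 463.9892523576743, 211.72982955754733], [0.0, 0.0, 1.0]] [[0.3625, 0.7616, -0.5372, 1.0564], [0.9319, -0.2875, 0.2212, -0.1735], [0.014, -0.5807, -0.814, 0.8157], [0.0, 0.0, 0.0, 1.0]]
top [[416.01904102289785, 0.0, 279.9119177476229], [0.0, 416.01904102289785, 205.92791353691536], [0.0, 0.0, 1.0]] [[-0.1971, -0.9584, 0.2064, 0.3847], [-0.9804, 0.1937, -0.0367, 0.0191], [-0.0049, -0.2096, -0.9778, 0.9761], [0.0, 0.0, 0.0, 1.0]]
```

View pics/scene0.png

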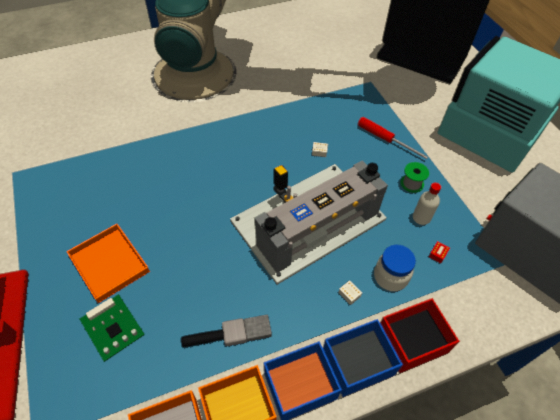

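View pics/top0.png

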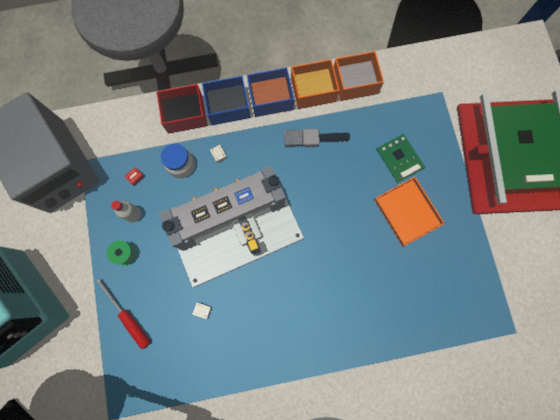

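The blue module is in the right-hand pocket in the top view (244,195), with black modules at (222,205) and (200,214). The yellow grip top is at (253,247) and the tray at (409,212). In the scene view, blue is at (301,212), the grip top at (280,172) and the tray at (108,262).

```bash
cat > h.py <<'E'
import numpy as np, cv2
from rig import *
def ray(d,p):
    v=np.linalg.inv(d["mtx"])@[p[0],p[1],1.]; return d["T"][:3,3], d["T"][:3,:3]@v
def plane(d,p,z):
    o,v=ray(d,p); return o+v*(z-o[2])/v[2]
def blobs(d,lo,hi,box,amin=15):
    hsv=cv2.cvtColor(d["color"],cv2.COLOR_RGB2HSV); m=cv2.inRange(hsv,lo,hi)
    k=np.zeros_like(m); x0,y0,x1,y1=box; k[y0:y1,x0:x1]=255
    c,_=cv2.findContours(m&k,cv2.RETR_EXTERNAL,cv2.CHAIN_APPROX_NONE)
    return sorted([q for q in c if cv2.contourArea(q)>=amin],key=cv2.contourArea,reverse=True)
def tri(d1,p1,d2,p2):
    o1,v1=ray(d1,p1);o2,v2=ray(d2,p2)
    A=np.c_[v1,-v2]; s=np.linalg.lstsq(A,o2-o1,rcond=None)[0]
    a,b=o1+v1*s[0],o2+v2*s[1]; return (a+b)/2,np.linalg.norm(a-b)
E
python3 - <<'E'
from h import *
np.set_printoptions(precision=4,suppress=True)
D={n:get_image(n) for n in("scene","top")}
box={"scene":dict(b=(285,195,320,225),y=(268,160,292,182),t=(60,215,155,305),k=(310,175,360,212)),
 "top":dict(b=(230,182,260,208),y=(240,232,268,256),t=(365,170,450,250),k=(190,192,234,226))}
rng=dict(b=((100,120,60),(130,255,255)),y=((20,140,120),(35,255,255)),t=((5,150,120),(18,255,255)),k=((0,0,0),(180,255,55)))
C={}
for n,d in D.items():
    for k in "bytk":
        cs=blobs(d,*rng[k],box[n][k])
        for c in cs[:3]:
            c=cv2.convexHull(c); r=cv2.minAreaRect(c); print(n,k,[np.round(q,1) for q in r],cv2.contourArea(c)); C.setdefault((n,k),[]).append(np.array(r[0]))
            if k=='t': print([plane(d,p,.02) for p in cv2.boxPoints(r)])
for k in "byt": print(k,tri(D["top"],C["top",k][0],D["scene"],C["scene",k][0]))
d=D["top"]; im=cv2.resize(d["color"][160:295,150:310],None,fx=4.5,fy=4.4,interpolation=cv2.INTER_CUBIC); cv2.imwrite("pics/c1.png",im[:,:,::-1])
E
```

```text
scene b [array([300.9, 212.2]), array([12.6, 17.9]), np.float64(60.9)] 194.0
scene y [array([280.5, 169.5]), array([9.9, 7.1]), np.float64(45.0)] 58.0
scene t [array([106.7, 259.7]), array([56.8, 61.6]), np.float64(58.7)] 3338.0
[array([ 0.4725, -0.3852,  0.02  ]), array([ 0.4321, -0.2753,  0.02  ]), array([ 0.5662, -0.2422,  0.02  ]), array([ 0.598 , -0.3466,  0.02  ])]
scene k [array([343.6, 189.7]), array([ 9.8, 16.5]), np.float64(63.4)] 119.5
top b [array([243.7, 195.4]), array([12.1, 15. ]), np.float64(68.2)] 173.5
top y [array([252.4, 244.2]), array([9.5, 7.6]), np.float64(71.6)] 66.0
top t [array([409.3, 210.6]), array([55.7, 47.4]), np.float64(60.3)] 2524.0
[array([ 0.5605, -0.24  ,  0.02  ]), array([ 0.597 , -0.3501,  0.02  ]), array([ 0.4712, -0.3821,  0.02  ]), array([ 0.4371, -0.2744,  0.02  ])]
b (array([0.6056, 0.0576, 0.1088]), np.float64(0.0013708804574837118))
y (array([0.4982, 0.0584, 0.1135]), np.float64(0.001070038554896749))
t (array([ 0.5163, -0.3137,  0.0146]), np.float64(0.0005270041689269505))
```

View pics/c1.png

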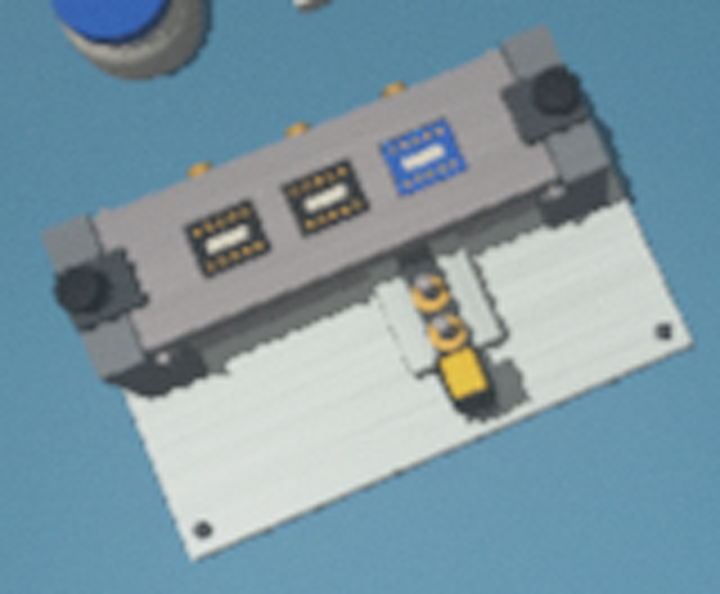

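The crop shows the module centres at crop pixels (228,238), (325,198) and (424,156), blue being last. The grip is slightly to the stand's -y side of the blue pocket line.

```bash
python3 - <<'E'
from h import *
from scipy.spatial.transform import Rotation as R
np.set_printoptions(precision=4,suppress=True)
d=get_image("top")
P=[plane(d,(150+u/4.5-.4,160+v/4.4-.4),.111) for u,v in((228,238),(325,198),(424,156))]
print(np.array(P),[np.linalg.norm(P[i+1]-P[i]) for i in(0,1)])
y=P[0]-P[2]; yaw=np.arctan2(y[1],y[0])-np.pi/2
print("stand yaw",np.degrees(yaw))
ex=np.array([np.cos(yaw),np.sin(yaw),0]);ey=np.array([-ex[1],ex[0],0])
B=np.array([.6056,.0576,.111]); G=np.array([.4982,.0584,.094])
print("grip rel blue in stand axes",(G-B)@ex,(G-B)@ey)
s=get_state(); q=s["ee_rot"]; M=R.from_quat([*q[1:],q[0]]).as_matrix(); print(M, s["position"])
for Y in (yaw+np.pi/2,yaw-np.pi/2):
    t=np.array([np.cos(Y),np.sin(Y),0]); a=np.degrees(np.arctan2(t@M[:,0],t@M[:,1])); print("roll to align tool y (about tool z):",-a)
print("tool move to grip",M.T@(G-s["position"]))
E
```

```text
[[0.5843 0.1555 0.111 ]
 [0.5947 0.1074 0.111 ]
 [0.606  0.0577 0.111 ]] [np.float64(0.04926129938864458), np.float64(0.05095719271749143)]
stand yaw 12.487597892114724
grip rel blue in stand axes -0.10468623777282131 0.024003991771626917
[[-0.9291  0.3699 -0.0004]
 [ 0.3699  0.9291 -0.0007]
 [ 0.0001 -0.0008 -1.    ]] [0.2126 0.5341 0.2496]
roll to align tool y (about tool z): -34.19408101246433
roll to align tool y (about tool z): 145.80591898753568
tool move to grip [-0.4413 -0.3362  0.1558]
```

Request:
send_rows(
  steps=[1,-3.7,-2.8,0,0,1,-3.7,-2.8,0,0,1,-3.7,-2.8,0,0,1,-3.7,-2.8,0,0,1,-3.7,-2.8,0,0,1,-3.7,-2.8,0,0,1,-3.7,-2.8,0,0,1,-3.7,-2.8,0,0,1,-3.7,-2.8,0,0,1,-3.7,-2.8,0,0,1,-3.7,-2.8,0,0,1,-3.7,-2.8,0,0],
  newtons=40,
)

```text
clock: 1.45
position: [0.5016, 0.0561, 0.2501]
ee_rot: [0.0, 0.188, 0.982, 0.0]
contact_force: [0.8, -0.3, 0.2]
width: 0.0852
gripper_force: 0.0
```

Request:
send_rows(
  steps=[1,0,0,0,-8.55,1,0,0,0,-8.55,1,0,0,0,-8.55,1,0,0,0,-8.55,1,0,0,0,0],
)

```text
clock: 1.95
position: [0.5008, 0.0578, 0.2499]
ee_rot: [-0.0, -0.109, 0.994, 0.0]
contact_force: [0.6, 0.3, 0.0]
width: 0.0853
gripper_force: 0.0
```

```bash
cat >> h.py <<'E'
from scipy.spatial.transform import Rotation as R
np.set_printoptions(precision=4,suppress=True)
def pose():
    s=get_state(); q=s["ee_rot"]; return s,R.from_quat([*q[1:],q[0]]).as_matrix(),s["position"]
YAW=np.radians(12.49); EX=np.array([np.cos(YAW),np.sin(YAW),0]); EY=np.array([-EX[1],EX[0],0])
B=np.array([.6056,.0576,.111]); G=np.array([.4982,.0584,.094])
def wray(d,p):
    K=d["mtx"]; v=np.array([(p[0]-K[0,2])/K[0,0],(p[1]-K[1,2])/K[1,1]]); r=np.linalg.norm(v)
    return np.r_[v/r*np.sin(r),np.cos(r)]
def wplane(d,M,p0,p,z):
    T=d["mount"]; v=M@T[:3,:3]@wray(d,p); o=p0+M@T[:3,3]; return o+v*(z-o[2])/v[2]
E
python3 - <<'E'
from h import *
s,M,p=pose(); d=get_image("wrist"); cv2.imwrite("pics/w1.png",d["color"][:,:,::-1])
print(s["clock"],p,M,"to grip (tool)",M.T@(G-p),d["mtx"].tolist(),d["mount"])
E
```

```text
1.95 [0.5008 0.0578 0.2499] [[-0.9764 -0.2159 -0.0003]
 [-0.2159  0.9764  0.0001]
 [ 0.0002  0.0002 -1.    ]] to grip (tool) [0.0024 0.0012 0.1559] [[325.19226210127806, 0.0, 284.475358458338], [0.0, 325.19226210127806, 208.26123980637126], [0.0, 0.0, 1.0]] [[-0.0006 -0.9461 -0.324   0.0833]
 [ 1.     -0.0006 -0.0003 -0.0017]
 [ 0.0001 -0.324   0.9461 -0.1242]
 [ 0.      0.      0.      1.    ]]
```

View pics/w1.png

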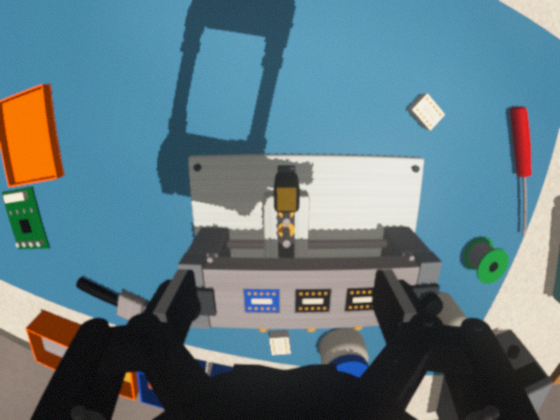

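The wrist view shows the yellow grip top at (286,196), the blue module at (263,301) and the black modules at (313,300) and (362,299), with the bar square to the gripper.

```bash
python3 - <<'E'
from h import *
s,M,p=pose(); d=get_image("wrist")
c=blobs(d,(15,100,60),(35,255,255),(265,170,308,215)); q=[cv2.minAreaRect(x)[0] for x in c[:2]]; print(q)
g=wplane(d,M,p,(286,196),.114); print("grip",g, "tool",M.T@(g-p))
c=blobs(d,(100,150,60),(130,255,255),(235,285,285,315)); q=[(cv2.minAreaRect(x)) for x in c[:1]]; print(q)
P=[wplane(d,M,p,u,.111) for u in ((263,301),(313,300),(362,299))]
print(np.array(P)); y=P[2]-P[0]; print(np.degrees(np.arctan2(y[1],y[0]))-90, np.linalg.norm(y))
print((g-P[0])@EX,(g-P[0])@EY)
E
```

```text
[(286.0, 200.5)]
grip [0.496  0.0563 0.114 ] tool [ 0.005  -0.0005  0.1359]
[((261.5, 300.5), (21.0, 33.0), 90.0)]
[[0.6061 0.0574 0.111 ]
 [0.5947 0.105  0.111 ]
 [0.5848 0.1533 0.111 ]]
12.562668707425203 0.09820630061833585
-0.10773611162261061 0.022690966857629852
```

Request:
send_rows(
  steps=[1,0.3,0,3.5,0,1,0,0,4,0,1,0,0,4,0,1,0,0,2.6,0,1,0,0,1.5,0,1,0,0,0,0],
)

```text
clock: 2.65
position: [0.4962, 0.0574, 0.0919]
ee_rot: [-0.003, -0.108, 0.994, 0.0]
contact_force: [-0.7, 1.4, 0.7]
width: 0.0852
gripper_force: 0.0
```

Request:
send_rows(
  steps=[-1,0,0,0,0,-1,0,0,0,0,-1,0,0,0,0,-1,0,0,0,0,-1,0,0,0,0,-1,0,0,0,0],
  newtons=40,
)

```text
clock: 3.25
position: [0.4984, 0.0573, 0.0949]
ee_rot: [0.001, -0.109, 0.994, 0.0]
contact_force: [-0.9, 1.2, 6.5]
width: 0.0217
gripper_force: 42.1
```

Request:
send_rows(
  steps=[-1,0,-0.6,0,0,-1,0,-0.6,0,0,-1,0,0,0,0,-1,0,0,0,0],
)

```text
clock: 3.65
position: [0.5011, 0.045, 0.0948]
ee_rot: [0.001, -0.109, 0.994, -0.0]
contact_force: [-1.5, -1.0, 5.7]
width: 0.0212
gripper_force: 42.3
```

Request:
send_rows(
  steps=[-1,0,0,-0.15,0,-1,0,0,-0.15,0,-1,0,0,0,0,-1,0,0,0,0],
)

```text
clock: 4.05
position: [0.5011, 0.0455, 0.097]
ee_rot: [0.0, -0.109, 0.994, -0.0]
contact_force: [2.0, 0.1, -2.3]
width: 0.0217
gripper_force: 41.2
```

Request:
send_rows(
  steps=[-1,0,0,-0.1,0,-1,0,0,0,0,-1,0,0,0,0],
)

```text
clock: 4.35
position: [0.501, 0.0456, 0.098]
ee_rot: [0.0, -0.109, 0.994, 0.0]
contact_force: [3.4, -0.3, -3.6]
width: 0.0215
gripper_force: 41.0
```

Request:
send_rows(
  steps=[-1,0,0,-0.1,0,-1,0,0,0,0,-1,0,0,0,0],
)

```text
clock: 4.65
position: [0.501, 0.0456, 0.099]
ee_rot: [0.0, -0.109, 0.994, 0.0]
contact_force: [5.7, -1.5, -5.5]
width: 0.0216
gripper_force: 40.7
```

Request:
send_rows(
  steps=[-1,0,0,-0.05,0,-1,0,0,0,0,-1,0,0,0,0],
)

```text
clock: 4.95
position: [0.501, 0.0456, 0.0991]
ee_rot: [0.0, -0.109, 0.994, 0.0]
contact_force: [5.6, -0.3, -8.7]
width: 0.0216
gripper_force: 40.2
```

Request:
send_rows(
  steps=[-1,0,-0.1,-0.05,0,-1,0,0,0,0],
)

```text
clock: 5.15
position: [0.5011, 0.0454, 0.0992]
ee_rot: [0.0, -0.109, 0.994, 0.001]
contact_force: [6.3, 3.3, -10.8]
width: 0.022
gripper_force: 40.3
```

Request:
send_rows(
  steps=[-1,0,-0.1,0,0,-1,0,0,0,0],
)

```text
clock: 5.35
position: [0.5011, 0.0452, 0.0991]
ee_rot: [0.0, -0.108, 0.994, 0.002]
contact_force: [5.9, 4.6, -11.1]
width: 0.0213
gripper_force: 40.3
```

Request:
send_rows(
  steps=[-1,0,-0.1,0,0,-1,0,0,0,0],
)

```text
clock: 5.55
position: [0.5013, 0.0445, 0.0992]
ee_rot: [0.0, -0.109, 0.994, 0.002]
contact_force: [5.6, 7.0, -11.0]
width: 0.0217
gripper_force: 40.3
```

Request:
send_rows(
  steps=[-1,0,-0.1,0,0,-1,0,0,0,0],
)

```text
clock: 5.75
position: [0.5015, 0.0436, 0.0991]
ee_rot: [0.0, -0.109, 0.994, 0.002]
contact_force: [6.4, 6.7, -11.3]
width: 0.0217
gripper_force: 40.3
```

Request:
send_rows(
  steps=[-1,0,-0.1,0,0,-1,0,0,0,0],
)

```text
clock: 5.95
position: [0.5017, 0.0426, 0.0992]
ee_rot: [0.0, -0.109, 0.994, 0.002]
contact_force: [6.1, 7.0, -11.0]
width: 0.0217
gripper_force: 40.3
```

Request:
send_rows(
  steps=[-1,0,-0.1,0,0,-1,0,0,0,0],
)

```text
clock: 6.15
position: [0.5019, 0.0416, 0.0991]
ee_rot: [0.0, -0.109, 0.994, 0.002]
contact_force: [5.2, 7.0, -11.4]
width: 0.0218
gripper_force: 40.3
```

Request:
send_rows(
  steps=[-1,0,-0.1,0,0,-1,0,0,0,0],
)

```text
clock: 6.35
position: [0.5021, 0.0406, 0.0991]
ee_rot: [0.0, -0.109, 0.994, 0.002]
contact_force: [4.9, 5.8, -10.4]
width: 0.0211
gripper_force: 40.3
```

Request:
send_rows(
  steps=[-1,0,-0.1,0,0,-1,0,0,0,0],
)

```text
clock: 6.55
position: [0.5024, 0.0395, 0.0992]
ee_rot: [0.0, -0.109, 0.994, 0.002]
contact_force: [6.2, 7.2, -10.5]
width: 0.0217
gripper_force: 40.3
```

Request:
send_rows(
  steps=[-1,0,-0.1,0,0,-1,0,0,0,0],
)

```text
clock: 6.75
position: [0.5026, 0.0384, 0.0992]
ee_rot: [0.0, -0.109, 0.994, 0.002]
contact_force: [5.0, 6.0, -11.6]
width: 0.0212
gripper_force: 40.4
```

Request:
send_rows(
  steps=[-1,0,-0.1,0,0,-1,0,0,0,0],
)

```text
clock: 6.95
position: [0.5028, 0.0374, 0.0992]
ee_rot: [0.0, -0.109, 0.994, 0.002]
contact_force: [5.2, 5.2, -11.4]
width: 0.0216
gripper_force: 40.4
```

Request:
send_rows(
  steps=[-1,0,-0.1,0,0,-1,0,0,0,0],
)

```text
clock: 7.15
position: [0.5031, 0.0363, 0.0993]
ee_rot: [0.0, -0.109, 0.994, 0.001]
contact_force: [5.9, 4.7, -9.9]
width: 0.0215
gripper_force: 40.5
```

Request:
send_rows(
  steps=[-1,0,-0.1,0,0,-1,0,0,0,0],
)

```text
clock: 7.35
position: [0.5033, 0.0348, 0.0997]
ee_rot: [0.0, -0.109, 0.994, 0.001]
contact_force: [4.9, 1.3, -3.3]
width: 0.0214
gripper_force: 41.3
```

Request:
send_rows(
  steps=[-1,0,-0.05,-0.1,0,-1,0,0,0,0,-1,0,0,0,0],
)

```text
clock: 7.65
position: [0.5036, 0.0336, 0.1013]
ee_rot: [0.0, -0.109, 0.994, 0.0]
contact_force: [4.6, 1.7, -3.7]
width: 0.0217
gripper_force: 41.4
```

Request:
send_rows(
  steps=[-1,0,0,-0.1,0,-1,0,0,0,0,-1,0,0,0,0],
)

```text
clock: 7.95
position: [0.5036, 0.0334, 0.1023]
ee_rot: [0.0, -0.109, 0.994, 0.0]
contact_force: [4.8, 2.4, -2.0]
width: 0.0219
gripper_force: 41.6
```

```bash
python3 - <<'E'
from h import *
s,M,p=pose(); print(p,s["contact_force"],M, "rel blue y",(p-B)@EY)
E
```

```text
[0.5036 0.0334 0.1023] [ 4.8482  2.4428 -1.9518] [[-0.9764 -0.2162  0.0009]
 [-0.2162  0.9764  0.0003]
 [-0.0009  0.0001 -1.    ]] rel blue y -0.001572113045983585
```

Request:
send_rows(
  steps=[-1,0,0,-0.15,0,-1,0,0,-0.15,0,-1,0,0,-0.1,0,-1,0,0,0,0,-1,0,0,0,0],
)

```text
clock: 8.45
position: [0.5036, 0.0334, 0.1062]
ee_rot: [0.0, -0.109, 0.994, 0.0]
contact_force: [4.3, 3.2, -1.8]
width: 0.0215
gripper_force: 41.4
```

Request:
send_rows(
  steps=[-1,0,0,-0.15,0,-1,0,0,-0.15,0,-1,0,0,-0.1,0,-1,0,0,0,0,-1,0,0,0,0],
)

```text
clock: 8.95
position: [0.5037, 0.0334, 0.1092]
ee_rot: [0.0, -0.109, 0.994, 0.0]
contact_force: [6.8, 2.0, -8.2]
width: 0.021
gripper_force: 40.4
```

Request:
send_rows(
  steps=[-1,0,0,-0.15,0,-1,0,0,-0.15,0,-1,0,0,-0.15,0,-1,0,0,-0.15,0,-1,0,0,0,0],
)

```text
clock: 9.45
position: [0.5037, 0.0334, 0.1152]
ee_rot: [0.0, -0.109, 0.994, 0.0]
contact_force: [7.0, 2.4, -9.7]
width: 0.0217
gripper_force: 40.4
```

Request:
send_rows(
  steps=[-1,0,0,-0.15,0,-1,0,0,-0.1,0,-1,0,0,0,0,-1,0,0,0,0],
)

```text
clock: 9.85
position: [0.5036, 0.0334, 0.1176]
ee_rot: [0.0, -0.109, 0.994, 0.0]
contact_force: [6.6, 2.3, -9.8]
width: 0.0213
gripper_force: 40.3
```

```bash
python3 - <<'E'
from h import *
D={n:get_image(n) for n in("scene","top")}
box={"scene":(280,185,322,225),"top":(228,175,262,208)}
q={}
for n,d in D.items():
    c=blobs(d,(100,120,40),(130,255,255),box[n])[0]; r=cv2.minAreaRect(c); q[n]=r[0]; print(n,r)
print(tri(D["top"],q["top"],D["scene"],q["scene"]))
d=D["scene"]; cv2.imwrite("pics/s2.png",cv2.resize(d["color"][140:280,220:400],None,fx=4,fy=4)[:,:,::-1])
E
```

```text
scene ((301.2641296386719, 210.07546997070312), (15.152058601379395, 19.81422996520996), 60.945396423339844)Traceback (most recent call last):
  File "<stdin>", line 6, in <module>
IndexError: list index out of range
```

```bash
python3 - <<'E'
from h import *
d=get_image("scene"); cv2.imwrite("pics/s2.png",cv2.resize(d["color"][140:280,220:400],None,fx=4,fy=4)[:,:,::-1])
E
```

```text
(no output)
```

View pics/s2.png

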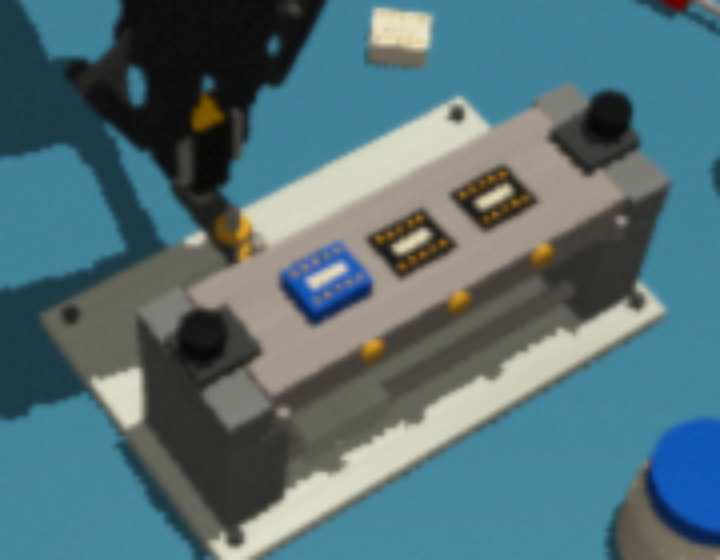

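The scene crop shows the blue module standing about 10 mm proud at crop (327,280), with the black modules flush. Next I let the rod down.

Request:
send_rows(
  steps=[-1,0,0,0.3,0,-1,0,0,0.4,0,-1,0,0,0.4,0,-1,0,0,0.4,0,-1,0,0,0.4,0,-1,0,0,0.3,0,-1,0,0,0,0,-1,0,0,0,0],
)

```text
clock: 10.8
position: [0.5037, 0.0333, 0.0962]
ee_rot: [0.0, -0.109, 0.994, 0.0]
contact_force: [5.7, 1.9, -3.9]
width: 0.0219
gripper_force: 41.5
```

Request:
send_rows(
  steps=[-1,0,0,0.1,0,-1,0,0,0,0,1,0,0,0,0,1,0,0,0,0,1,0,0,0,0,1,0,0,0,0,1,0,0,0,0],
)

```text
clock: 11.5
position: [0.5029, 0.0332, 0.0955]
ee_rot: [-0.0, -0.109, 0.994, -0.0]
contact_force: [-0.2, 0.2, 0.3]
width: 0.0852
gripper_force: 0.0
```

```bash
python3 - <<'E'
from h import *
s,M,p=pose();print(p,s["width"],M.T@(B-p))
E
```

```text
[0.5029 0.0332 0.0955] 0.08517583713510497 [-0.1055  0.0015 -0.0156]
```

Request:
send_rows(
  steps=[1,0,0,-3,0,1,0,0,-5,0,1,0,0,-4,0,1,-3.5,0.15,0,0,1,-3.5,0,0,0,1,-3.5,0,0,0,1,0,0,0,0],
)

```text
clock: 12.2
position: [0.6095, 0.0581, 0.2149]
ee_rot: [0.002, -0.109, 0.994, -0.0]
contact_force: [-0.6, 0.2, -0.5]
width: 0.0854
gripper_force: 0.0
```

```bash
python3 - <<'E'
from h import *
s,M,p=pose(); print(s["qpos"]); d=get_image("wrist"); cv2.imwrite("pics/w3.png",d["color"][:,:,::-1])
print(s["clock"],p,M.T@(B-p))
E
```

```text
[-0.0188  0.3504  1.4826  0.0004  1.3054 -1.8085]
12.2 [0.6095 0.0581 0.2149] [0.0042 0.0004 0.1039]
```

View pics/w3.png

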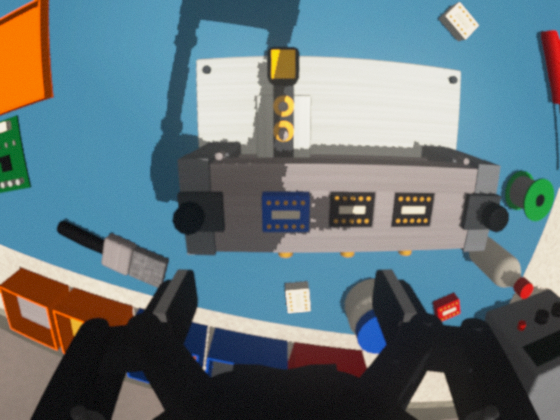

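The wrist view shows the blue module's top at about (286,211), raised. The grip is back down at (284,64) and the black modules are flush at (351,210) and (412,210).

Request:
send_rows(
  steps=[1,0,0,0,8.5,1,0,0,0,8.5,1,0,0,0,8.5,1,0,0,0,8.5,1,0,0,0,8.5,1,0,0,0,8.5,1,0,0,0,8.5,1,0,0,0,8.5,1,0,0,0,8.5,1,0,0,0,8.5,1,0,0,0,5,1,0,0,0,0],
)

```text
clock: 13.45
position: [0.6039, 0.0573, 0.2155]
ee_rot: [-0.001, 0.626, 0.78, -0.001]
contact_force: [1.0, -0.6, 0.3]
width: 0.0853
gripper_force: 0.0
```

```bash
python3 - <<'E'
from h import *
d=dict(np.load("x.npz")) if 0 else get_image("wrist")
s,M,p=pose(); T=M
print(p,M,s["qpos"][5])
# earlier view (pose then): 
M0=np.array([[-.9764,-.2162,0],[-.2162,.9764,0],[0,0,-1.]])
for p0 in ([.6095,.0581,.2149],[.6056,.0576,.2149]):
    b=wplane(d,M0,np.array(p0),(286,211),.121); g=wplane(d,M0,np.array(p0),(283,64),.114)
    print(b,"tool shift now",M.T@(b-p),"grip rel blue",(g-b)@EX,(g-b)@EY)
c=blobs(d,(105,150,30),(130,255,255),(0,0,560,330),60)
for x in c[:4]:
    r=cv2.minAreaRect(x); q=wplane(d,M,p,r[0],.121); print(r,q,M.T@(q-p))
E
```

```text
[0.6042 0.0573 0.2155] [[-0.2181  0.9759 -0.0013]
 [ 0.9759  0.2181 -0.0001]
 [ 0.0002 -0.0013 -1.    ]] -0.23977705988843467
[0.6044 0.0582 0.121 ] tool shift now [0.0009 0.0005 0.0945] grip rel blue -0.10246465013592083 -0.002002085970733959
[0.6005 0.0577 0.121 ] tool shift now [ 0.0012 -0.0034  0.0945] grip rel blue -0.10246465013592083 -0.002002085970733959
((485.91778564453125, 262.78082275390625), (73.82244110107422, 146.1551971435547), 24.443954467773438) [0.7881 0.053  0.121 ] [-0.0443  0.1787  0.0943]
((461.9827575683594, 84.79310607910156), (65.25930786132812, 57.64353561401367), 66.80140686035156) [0.708  0.1846 0.121 ] [0.1016 0.1292 0.0944]
((286.5, 217.0), (44.0, 37.0), 90.0) [0.6056 0.0579 0.121 ] [0.0002 0.0016 0.0945]
```

Request:
send_rows(
  steps=[1,0,0.1,3,0,1,0,0,3,0,1,0,0,1.5,0,1,0,0,0.9,0,1,0,0,0,0,1,0,0,0,0],
)

```text
clock: 14.1
position: [0.6069, 0.0577, 0.1323]
ee_rot: [0.0, 0.626, 0.78, 0.0]
contact_force: [0.2, -0.6, -0.5]
width: 0.0851
gripper_force: 0.0
```

Request:
send_rows(
  steps=[-1,0,0,0,0,-1,0,0,0,0,-1,0,0,0,0,-1,0,0,0,0,-1,0,0,0,0,-1,0,0,0,0],
  newtons=45,
)

```text
clock: 14.7
position: [0.6054, 0.0575, 0.1316]
ee_rot: [-0.001, 0.626, 0.78, -0.001]
contact_force: [-3.9, -0.8, 2.5]
width: 0.0263
gripper_force: 47.4
```

Request:
send_rows(
  steps=[-1,0,0,-0.15,0,-1,0,0,-0.2,0,-1,0,0,-0.2,0,-1,0,0,-0.2,0,-1,0,0,0,0],
)

```text
clock: 15.2
position: [0.606, 0.0578, 0.1393]
ee_rot: [-0.0, 0.626, 0.78, -0.0]
contact_force: [-4.4, -0.7, -1.9]
width: 0.0264
gripper_force: 46.8
```

Request:
send_rows(
  steps=[-1,0,0,-0.3,0,-1,0,0,-0.5,0,-1,0,0,-1,0,-1,0,0,-2,0,-1,0,0,-3,0,-1,0,0,-3,0,-1,0,0,0,0],
)

```text
clock: 15.9
position: [0.6101, 0.0578, 0.2436]
ee_rot: [0.005, 0.626, 0.78, 0.004]
contact_force: [-0.5, -0.3, -1.1]
width: 0.0267
gripper_force: 47.1
```

```bash
python3 - <<'E'
from h import *
s,M,p=pose(); d=get_image("wrist"); cv2.imwrite("pics/w4.png",d["color"][:,:,::-1])
d2=get_image("scene"); cv2.imwrite("pics/s4.png",cv2.resize(d2["color"][110:260,220:400],None,fx=4,fy=4)[:,:,::-1])
t=np.array([.516,-.312,.1]); print(p,"to tray",M.T@(t-p),s["width"])
E
```

```text
[0.6101 0.0578 0.2436] to tray [-0.3403 -0.1738  0.1423] 0.02665459324132638
```

View pics/s4.png

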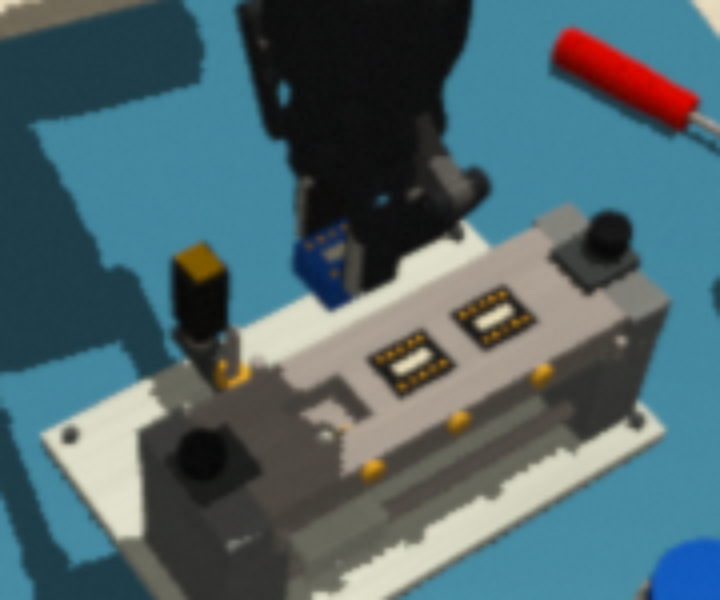

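The scene crop shows the module held level with its contacts up and its pocket empty. The black modules are still flush and the grip is standing down.

Request:
send_rows(
  steps=[-1,-1.5,-0.7,0,0,-1,-3,-1.5,0,0,-1,-3,-1.5,0,0,-1,-3,-1.5,0,0,-1,-3,-1.5,0,0,-1,-3,-1.5,0,0,-1,-3,-1.5,0,0,-1,-3,-1.5,0,0,-1,-3,-1.5,0,0,-1,-3,-1.5,0,0,-1,-3,-1.5,0,0,-1,-2.5,-1.2,0,0],
)

```text
clock: 17.2
position: [0.5129, -0.3131, 0.2354]
ee_rot: [-0.001, 0.626, 0.779, -0.001]
contact_force: [1.0, -0.2, -0.8]
width: 0.0263
gripper_force: 47.0
```

Request:
send_rows(
  steps=[-1,0,0,2,0,-1,0,0,4,0,-1,0,0,4,0,-1,0,0,4,0,-1,0,0,0,0,-1,0,0,0,0],
)

```text
clock: 17.8
position: [0.514, -0.311, 0.0962]
ee_rot: [-0.001, 0.626, 0.78, -0.0]
contact_force: [-0.1, -0.1, 0.4]
width: 0.0268
gripper_force: 47.0
```

```bash
python3 - <<'E'
from h import *
s,M,p=pose(); d=get_image("wrist"); cv2.imwrite("pics/w5.png",d["color"][:,:,::-1])
t=np.array([.5165,-.312,.034]); print(p,"to tray",M.T@(t-p),s["width"],s["gripper_force"])
E
```

```text
[ 0.514  -0.311   0.0962] to tray [-0.0016  0.0023  0.0622] 0.02682297092919584 47.02106416225433
```

View pics/w5.png

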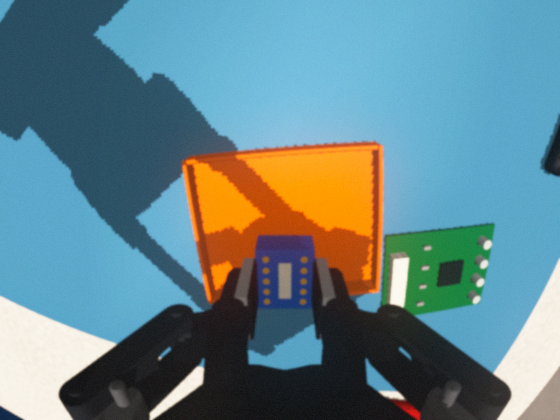

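The wrist view shows the module held square at (285,272), contacts up, over the tray.

Request:
send_rows(
  steps=[-1,0,0.2,2,0,-1,0,0,2,0,-1,0,0,1.2,0,-1,0,0,0.6,0,-1,0,0,0,0,-1,0,0,0,0],
)

```text
clock: 18.45
position: [0.5177, -0.3109, 0.04]
ee_rot: [0.001, 0.626, 0.78, 0.0]
contact_force: [0.5, 0.4, -0.4]
width: 0.0259
gripper_force: 47.0
```

Request:
send_rows(
  steps=[-1,0,0,0.2,0,-1,0,0,0.2,0,-1,0,0,0,0],
)

```text
clock: 18.75
position: [0.517, -0.3103, 0.035]
ee_rot: [-0.0, 0.626, 0.78, 0.0]
contact_force: [-0.4, -0.0, -0.5]
width: 0.0261
gripper_force: 47.0
```

Request:
send_rows(
  steps=[-1,0,0,0.1,0,-1,0,0,0,0,-1,0,0,0,0],
)

```text
clock: 19.05
position: [0.517, -0.3103, 0.034]
ee_rot: [-0.0, 0.626, 0.78, 0.0]
contact_force: [-0.8, 0.7, -0.4]
width: 0.026
gripper_force: 47.0
```

Request:
send_rows(
  steps=[-1,0,0,0.1,0,-1,0,0,0,0,-1,0,0,0,0],
)

```text
clock: 19.35
position: [0.517, -0.3103, 0.0329]
ee_rot: [-0.0, 0.626, 0.78, 0.0]
contact_force: [0.2, -0.7, -0.9]
width: 0.0261
gripper_force: 47.0
```

Request:
send_rows(
  steps=[-1,0,0,0.1,0,-1,0,0,0,0,-1,0,0,0,0],
)

```text
clock: 19.65
position: [0.517, -0.3104, 0.032]
ee_rot: [-0.0, 0.626, 0.78, 0.0]
contact_force: [-0.4, 0.1, -0.0]
width: 0.0265
gripper_force: 47.1
```

Request:
send_rows(
  steps=[-1,0,0,0.1,0,-1,0,0,0,0,-1,0,0,0,0],
)

```text
clock: 19.95
position: [0.517, -0.3104, 0.0318]
ee_rot: [0.0, 0.626, 0.78, 0.0]
contact_force: [-1.3, 0.9, 4.6]
width: 0.0263
gripper_force: 47.6
```

Request:
send_rows(
  steps=[-1,0,0,0.1,0,-1,0,0,0,0,-1,0,0,0,0],
)

```text
clock: 20.25
position: [0.517, -0.3104, 0.0318]
ee_rot: [0.0, 0.626, 0.78, -0.0]
contact_force: [-2.9, 1.0, 10.3]
width: 0.0263
gripper_force: 48.2
```

Contact with the floor. I'll ease off, open part-way, and retreat.

Request:
send_rows(
  steps=[-1,0,0,-0.1,0,-0.4,0,0,0,0,0,0,0,0,0,0,0,0,0,0,0,0,0,0,0],
)

```text
clock: 20.75
position: [0.5169, -0.3103, 0.0306]
ee_rot: [-0.0, 0.626, 0.78, 0.0]
contact_force: [-0.7, -0.5, 0.4]
width: 0.0426
gripper_force: 0.0
```

Request:
send_rows(
  steps=[0,0,0,-1,0,0,0,0,-2,0,0,0,0,-4,0,0,0,0,-4,0,0,0,0,-4,0,0,0,0,0,0,0,0,0,0,0],
)

```text
clock: 21.45
position: [0.5174, -0.3106, 0.1826]
ee_rot: [0.001, 0.626, 0.78, 0.0]
contact_force: [-0.2, -0.6, -0.2]
width: 0.0427
gripper_force: 0.0
```

```bash
python3 - <<'E'
from h import *
s,M,p=pose(); d=get_image("wrist"); e=get_image("scene")
a=cv2.resize(e["color"][120:300,40:400],None,fx=2,fy=2)[:300]; b=cv2.resize(d["color"],(400,300))
im=np.zeros((600,720,3),np.uint8); im[:300]=a; im[300:,:400]=b; cv2.imwrite("pics/f.png",im[:,:,::-1])
c=blobs(d,(105,120,30),(130,255,255),(200,150,370,360),60)
for x in c[:2]:
    r=cv2.minAreaRect(x); print(r,wplane(d,M,p,r[0],.021))
E
```

```text
((287.59814453125, 178.26055908203125), (24.75880241394043, 18.162166595458984), 46.7357063293457) [ 0.518 -0.298  0.021]
```

View pics/f.png

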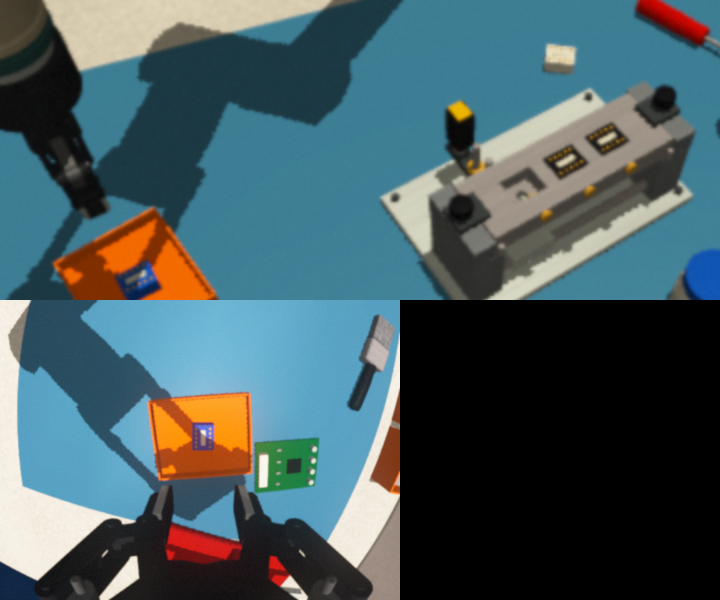

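The module lies flat in the middle of the tray with its contacts up (wrist inset (203,436)). The lifter is down and both black modules are seated.

```bash
python3 -c "
from rig import *
print(sign_off())"
```

```text
the job is handed in; nothing more can be done
None
```

The job is handed in: the rod pushed the blue module about 10 mm proud and was let back down, and the module now lies flat in the orange tray with contacts up; both black modules stayed seated (the sign-off returned no verdict).

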